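# Switch off the hob control and prove its safety cut-out

### The arm

A 6-joint arm with a two-finger parallel gripper is mounted at the origin on the work surface. World frame = base frame: x ahead of the robot, y to its left, z up, the work surface at z = 0. Lengths are in m, angles in rad, forces in N, time in s.
With the tool pointing down it reaches from about 0.325 to 0.9 m from the base axis. Payload 3.5 kg.
Tool frame: the origin (TCP) lies midway between the tips of the shut fingers; the grasp point (between the pads) lies 19 mm behind it (tcp_to_grasp is the distance from the TCP to the grasp point, in m); z points along the fingers, y is the line along which they close (so a half turn about z gives the same grasp; the last joint's range is limited). The gripper opens to 85 mm and grips with 20 to 120 N. Pads are 22 mm wide; open, the fingers measure 114 mm over their backs; the gripper's body (76 mm by 85 mm) begins 54 mm behind the grasp point. The pads swing forward as they close: fully open they stand 13 mm farther back than shut.
Start: joints at [1.231, 0.276, -0.026, 1.268, 0, 1.467], TCP at [0.147, 0.608, 0.231] pointing down, gripper open.
Joint ranges: [-3.12, 3.12], [-0.85, 1.88], [-1.08, 1.24], [-1.95, 2.15], [-1.57, 1.53], [-3.14, 3.14]. Speed limits (rad/s): [2.57, 2.57, 3.14, 3.14, 3.14, 3.14].

### API

Orientations are given as a unit quaternion [x, y, z, w].
In Python, from workcell import * gives the robot as it stands.
- The arm moves only by the tool servo_tool, never from a script. Its argument "plan" is a list that holds one entry, the list of rows, each a list of 7 numbers: the shift along the tool's x, y, z in cm, then the turn, a rotation vector about the tool's x, y, z in degrees, then the finger opening in cm, from 0 to 8.54. In form: [[[tx, ty, tz, wx, wy, wz, hand], ...]]. A call has 1 to 8 rows; each row shifts and turns the commanded pose from where the row before left it, along the tool's axes as they then stand; what a row does not reach is not made up. A row lasts 1/10 s, in which the tool goes at most 50 mm and 8.59 degrees, less where a joint would pass 70% of its speed; a pose out of reach is approached as far as the arm can. A call with a gripper value outside its range is refused whole. The fingers move at their own pace and stop on an object; the grip force is fixed at half the most. Time passes only in rows, so rows that do not move let the fingers close. It gives the time, the measured TCP pose, the force, the opening and the grip force at its end, in the units of the state.
- observe(): the state, without advancing time (a new reading comes with each control period).
- read_camera(name): name is "side" or "top" or "wrist"; returns a dict with "frame" (480x640x3 uint8, red, green, blue), "intrinsics" (3x3 intrinsics, pixels), "k1" (the pictures are not rectified: a ray, as slopes to the right and down, at radius r is drawn at 1 + k1 r^2 times it, then the intrinsics apply), "xyz" and "attitude" of the camera in the world. Camera axes: x right, y down, z forward; pixel columns grow to the right and rows downward; lengths in m; the calibration is good to about 2 mm. A picture is of the moment at which its call begins. There is no depth.
- sign_off(): hands the job in; it is judged then, once.
The state is a dict: "time": time; "joint_positions": joint angles; "qd": joint speeds; "joint_efforts": joint torques, N m; "tool_pos": TCP position; "eef_rot": TCP orientation; "ft_force": force on the tool from outside, world axes, zero at the start; "wrist_torque": the same for the moment, N m; "gripper_width": opening from 0.0 (shut) to 1.0 (fully open); "grasp_force": force on a finger pad.
Only numpy, scipy, OpenCV 4.12 (cv2) and the standard library are available. Lean on these libraries where they do the work, as an engineer would, in place of code of your own. Each camera call takes 0.05 s, during which the arm holds its last target. There are 200 camera calls.

### The job

Turn the hob's heat knob on the sloping steel box fully anticlockwise to its off stop. Then test the safety cut-out on the flat grey box: press its button right down and keep it down until the trip lever has fallen, let the button go, and lift the lever back up so that it stays up. Leave the mate things in the row behind the boxes where they stand.

Things in the scene. Friction and masses are not known exactly. Their poses are not given: they have to be found in the camera images.
- heat_box: Fixed wedge-shaped brushed-steel control box on the shelf, 130 deep (own x) x 150 wide (own y). Its top face slopes at 28 deg down towards the robot: 35 high at its front edge (-x), 104 at the back. Origin: centre of the underside. A round black knob is in the middle of the sloping face. Either box may be the left one.
- heat_knob_grip (a point): Grip point of the black knob, on its turning axis, 37 mm out from the sloping face. Turns with the knob: z out of the face (28 deg from vertical, leaning to the front), x along the grip bar, y across it. Bar 14 thick, 49 long, from 23 mm below this point to 7 above; below it a disc of radius 26, then a base disc of radius 38. White pointer at its -x end; off = straight down the slope.
- heat_knob (a joint): Angle of the heat knob in rad: 0 at the off end stop, growing as it is turned clockwise (seen looking at its face), up to 2.4. It starts at 0.8 to 1.9. About 0.03 Nm turns it, it has no spring.
- cutout_box: Fixed flat-topped grey box, 130 deep (own x) x 170 wide (own y) x 60 high, origin at the centre of the underside. On its top: a white round push button at own (0, 42) and a trip lever, whose hinge is parallel to own y, at own (20, -38).
- button_top (a point): Centre of the top of the white round test button, 28 mm diameter, 76 mm above the shelf when out (16 above the box). It moves with the button; z up.
- test_button (a joint): How far the button is pressed, in m: 0 out, 0.008 fully down (about 5 N). It springs back. Past about 0.004 it tips the lever over its balance point.
- lever_bar (a point): Centre of the black cross bar at the end of the trip lever, 10 thick, 42 long, along the box's y. It moves on a circle of radius 62 about the hinge, at own (20, -38, 48) of cutout_box. Up: bar 109 above the shelf, 12 to +x of the hinge. Fallen: 93 above the shelf, 42 to -x of the hinge. A fingertip fits in front of it; lift along the circle (a purely level push can jam).
- trip_lever (a joint): Angle of the trip lever in rad: 0 up (leaning 0.2 rad past vertical to the back, +x), 0.95 fallen to the front (-x). It has no spring: its own weight keeps it up or fallen, and it balances at 0.2.
- canister: Loose bystander: aluminium canister with a small button in its lid, diameter 87, height 124, origin at underside centre.
- mate_cup: Loose bystander: dark mate cup with glass lining, diameter 76, height 90, origin at underside centre.
- saucers: Loose bystander: short stack of white saucers (one solid piece), diameter 136, height 40, origin at underside centre.
- brush: Loose bystander: thin bamboo bombilla brush lying along its own y, 185 long, 16 thick, origin at underside centre.

How it is judged:
On the way, in this order (a step that is already met when the one before it is completed fails the run):
1. the heat knob is at its off stop (within 0.05 rad, 3 degrees) while the lever is still up and the button out (value of joint heat_knob below 0.05 rad and value of joint trip_lever below 0.08 rad and value of joint test_button below 0.002 m), for 0.2 s.
2. with the knob off, the test button is held down (more than 6 of its 8 mm) until the trip lever has fallen (past 0.85 rad) and 0.2 s longer (value of joint heat_knob below 0.05 rad and value of joint test_button above 0.006 m and value of joint trip_lever above 0.85 rad), for 0.2 s.
3. the button is out again and the lever has been lifted back up and rests there (within 0.08 rad of its up stop) (all of step 1), for 0.2 s.
At the end, for the whole second after the job is handed in: The heat knob is at its off stop (within 0.05 rad), the trip lever is up (within 0.08 rad of its up stop) and at rest, the button is out (within 2 mm), and canister, mate cup, saucers and brush are within 15 mm of where they stood (all of step 3 and velocity of joint trip_lever between -0.05 and 0.05 rad/s and distance of each of canister, mate_cup, saucers, brush from where it was at the start of the episode below 0.015 m); the robot touches nothing.
It fails at once if canister, mate cup, saucers or brush shifted by more than 15 mm (distance of any of canister, mate_cup, saucers, brush from where it was at the start of the episode above 0.015 m).
It also fails if it takes over 70 s, if anything falls off the work surface, if the arm or the gripper's body presses on something with over 40 N, if the wrist force passes 120 N, or if a joint passes its speed limit or range.

## Working session

There is one attempt and no reset: what is moved stays moved. The work goes in short steps, Python scripts to look and compute and a tool call to move; the robot and the scene stay as the last step left them, time stands still between calls to the robot, and variables do not carry over. Pictures are saved under pics/ and viewed, at most 10 in all, crops included, and the job is handed in when it is done.

Besides the shell and the picture viewer there is one more tool, called as a command line: name --argument value ..., lists and objects as JSON in quotes. servo_tool: Moves the arm, as the interface text tells. Its arguments: {"type":"object","properties":{"plan":{"type":"array","items":{"type":"array","items":{"type":"array","items":{"type":"number"}}}}},"required":["plan"]}

```bash
mkdir -p pics; cat > h.py <<'E'
from workcell import *
import numpy as np, cv2
from scipy.spatial.transform import Rotation as R
def snap(n,f):
    c=read_camera(n); cv2.imwrite('pics/'+f,c['frame'][:,:,::-1]); np.save('pics/'+f+'.npy',np.array([c[k] for k in('intrinsics','k1','xyz','attitude')],dtype=object),allow_pickle=True); return c
def load(f): 
    K,k1,p,a=np.load('pics/'+f+'.npy',allow_pickle=True); return np.array(K,float),float(k1),np.array(p,float),np.array(a,float)
def rot(a): return R.from_quat(a).as_matrix() if a.size==4 else a
def ray(f,u,v):
    K,k1,p,a=load(f); d=np.array([k1,0,0,0,0])
    s=cv2.undistortPoints(np.array([[[u,v]]],float),K,d)[0,0]
    w=rot(a)@np.array([s[0],s[1],1]); return p,w/np.linalg.norm(w)
def onz(f,u,v,z): p,d=ray(f,u,v); return p+d*(z-p[2])/d[2]
def tri(*obs):
    A=0;b=0;L=[ray(*o) for o in obs]
    for p,d in L: M=np.eye(3)-np.outer(d,d);A=A+M;b=b+M@p
    x=np.linalg.solve(A,b); return x,[np.linalg.norm((np.eye(3)-np.outer(d,d))@(x-p)) for p,d in L]
def proj(f,X):
    K,k1,p,a=load(f);q=rot(a).T@(np.array(X)-p);s=q[:2]/q[2];s=s*(1+k1*s@s);return K[:2,:2]@s+K[:2,2]
E
python3 - <<'E'
from h import *
for n in('top','side','wrist'):
    c=snap(n,n+'0.png'); print(n,c['k1'],c['xyz'],c['attitude'],c['intrinsics'][0])
print(observe())
E
```

```text
top -0.10490250034766034 [0.46179944 0.02849037 0.93985894] [ 0.70927079 -0.69841124  0.06932359 -0.06596159] [509.67585176   0.         315.45250152]
side -0.11624724634377114 [ 0.51870765 -0.44679053  0.66398399] [ 0.92657615 -0.12893508  0.04010485 -0.35103273] [478.03551653   0.         322.96474383]
wrist -0.007273186752892097 [0.06649638 0.62649205 0.37305854] [0.77542144 0.61026092 0.09964087 0.12796442] [348.46407088   0.         316.66611315]
{'time': 0.15, 'joint_positions': array([ 1.23064009e+00,  2.77024316e-01, -2.75092467e-02,  1.26798195e+00,
        1.77817613e-05,  1.46741758e+00]), 'qd': array([ 0.00097512, -0.0013139 ,  0.00547299, -0.00091206,  0.00087272,
       -0.00025015]), 'joint_efforts': array([-9.60094690e-05, -4.46058547e+01,  2.95638514e+01,  1.05404196e-02,
       -1.13241013e-04, -4.84616123e-06]), 'tool_pos': array([0.14640605, 0.60701937, 0.23040223]), 'eef_rot': array([ 1.18112350e-01,  9.92999866e-01, -8.36586995e-04, -1.97744398e-04]), 'ft_force': array([0.16177537, 0.40814027, 0.36993061]), 'wrist_torque': array([ 0.00824468, -0.04083251, -0.04562882]), 'grasp_force': 0.0, 'gripper_width': 0.9987834623898422}
```

View pics/top0.png

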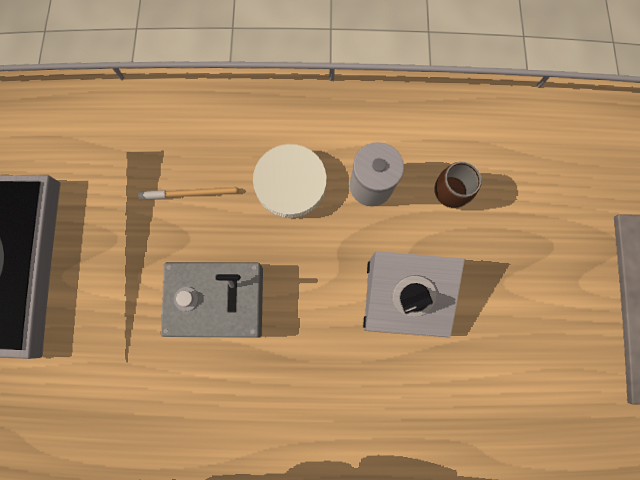

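View pics/side0.png

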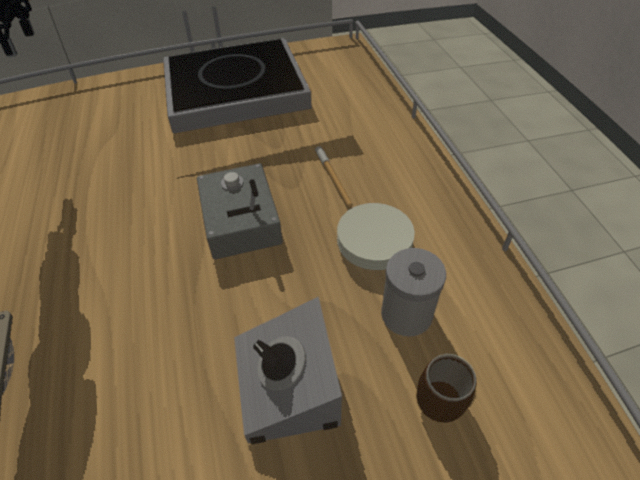

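The top view shows the cutout box (corners about (163,263)–(262,337)), with its button at (185,298) and lever bar at (229,277). The heat box is at (365–463, 252–336), with its knob at (415,297). In the side view the button is at (232,180), the bar at (243,211) and the knob at (277,360). I'll enlarge these areas to get precise points.

```bash
python3 - <<'E'
import cv2,numpy as np
t=cv2.imread('pics/top0.png');s=cv2.imread('pics/side0.png')
z=lambda i,x,y:cv2.resize(i[y:y+100,x:x+133],(400,300),interpolation=cv2.INTER_CUBIC)
s2=lambda i,x,y,w,h:cv2.resize(i[y:y+h,x:x+w],(400,300),interpolation=cv2.INTER_CUBIC)
cv2.imwrite('pics/crop.png',np.vstack([np.hstack([z(t,150,250),z(t,350,245)]),np.hstack([z(s,180,160),s2(s,220,295,200,150)])]))
E
```

```text
(no output)
```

View pics/crop.png

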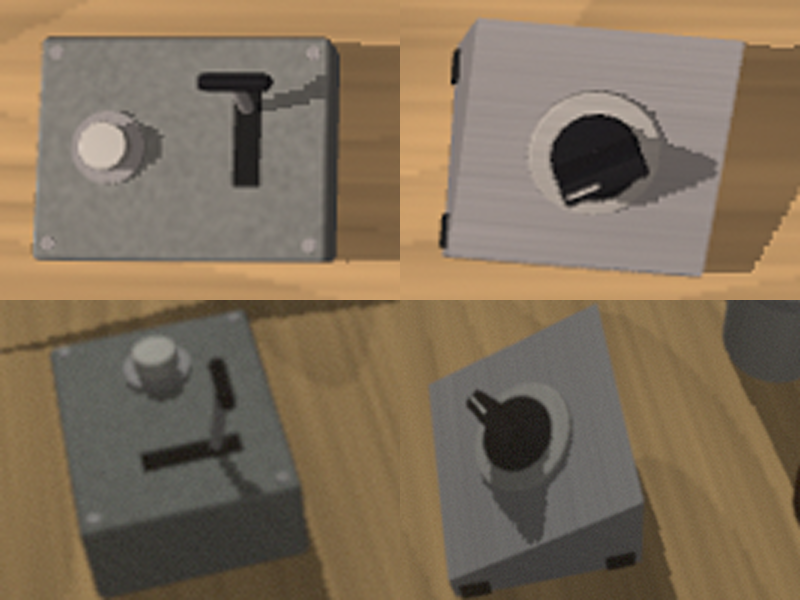

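The crops show the button top at top (183.6,298.5) and side (231.5,177), the bar centre at top (228,277) and side (254,188), plus four screws. The slope corners are also clear. The knob's pointer faces left and slightly down (+y, slightly −x), so its angle is about 1.1 rad.

```bash
python3 - <<'E'
from h import *
np.set_printoptions(precision=4,suppress=True)
T,S='top0.png','side0.png'
P={'button':((183.6,298.5),(231.5,177)),'bar':((228.1,276.9),(253.8,188)),
'sBL':((168.6,267),(201.3,177)),'sX2':((168.6,267),(258.1,165.7)),'sBR':((254.4,267.3),(274.1,219)),'sFR':((252.4,331.4),(211.6,232.7)),'sFL':((166,330.8),(201.3,177)),
'hBL':((376,251.7),(319,298)),'hBR':((463.7,259),(341,395)),'hFR':((450.7,336.8),(245,433)),'hFL':((367,330.5),(235,336)),'ptr':((405.8,311.8),(257,347))}
for k,(a,b) in P.items():
    x,e=tri((T,*a),(S,*b)); print(k,x,e[0]*2000)
E
```

```text
button [0.5233 0.2483 0.0757] 1.8854044720027803
bar [0.5568 0.1679 0.1103] 0.16598351470163059
sBL [0.5207 0.2548 0.1042] 104.72746804157029
sX2 [0.5784 0.2814 0.0629] 1.741351351111502
sBR [0.5801 0.1307 0.0637] 0.8797583574389906
sFR [0.4703 0.1305 0.0627] 1.089185373524832
sFL [0.4678 0.2784 0.065 ] 0.8766853038030584
hBL [ 0.6051 -0.0757  0.1024] 2.4890485582599595
hBR [ 0.5937 -0.2228  0.1055] 1.1042160813025779
hFR [ 0.4661 -0.214   0.0414] 2.693876352383161
hFL [ 0.4763 -0.0666  0.0411] 3.424444683118264
ptr [ 0.5062 -0.1251  0.0969] 2.4995370351011967
```

```bash
cat >> h.py <<'E'
np.set_printoptions(precision=4,suppress=True)
def facequat(box_yaw,th,tilt):
    # tool z = -face normal; tool y across a bar whose pointer is th (clockwise) from straight down
    n=np.array([-np.sin(tilt),0,np.cos(tilt)]);u=np.array([np.cos(tilt),0,np.sin(tilt)])
    y=u*np.sin(th)+np.array([0,1,0])*np.cos(th);M=np.c_[np.cross(y,-n),y,-n]
    return R.from_euler('z',box_yaw)*R.from_matrix(M)
def rows(p1,r1,n,hand,start=None):
    s=observe() if start is None else start
    p0=s['tool_pos'];r0=R.from_quat(s['eef_rot']);w=(r0.inv()*r1).as_rotvec()
    step=R.from_rotvec(w/n);r=r0
    for i in range(n):
        t=r.inv().apply((np.array(p1)-p0)/n)*100
        print('[%.2f,%.2f,%.2f,'%tuple(t)+'%.1f,%.1f,%.1f,'%tuple(np.degrees(w/n))+'%g],'%hand,end='\n' if i%8==7 else ' ')
        r=r*step
    print()
BY=np.radians(-4.1);TI=np.radians(28);G=np.array([.518,-.1436,.1022])
N=R.from_euler('z',BY).apply([-np.sin(TI),0,np.cos(TI)])
E
python3 - <<'E'
from h import *
rows(G+N*.08,facequat(BY,1.0,TI),22,6)
print(G+N*.08,facequat(BY,1.0,TI).as_quat())
E
```

```text
[-2.27,-2.95,0.27,-0.7,-1.1,2.1,6], [-2.38,-2.87,0.27,-0.7,-1.1,2.1,6], [-2.48,-2.78,0.28,-0.7,-1.1,2.1,6], [-2.57,-2.69,0.30,-0.7,-1.1,2.1,6], [-2.67,-2.59,0.31,-0.7,-1.1,2.1,6], [-2.75,-2.50,0.33,-0.7,-1.1,2.1,6], [-2.84,-2.40,0.36,-0.7,-1.1,2.1,6], [-2.92,-2.30,0.38,-0.7,-1.1,2.1,6],
[-2.99,-2.19,0.41,-0.7,-1.1,2.1,6], [-3.07,-2.08,0.44,-0.7,-1.1,2.1,6], [-3.13,-1.97,0.47,-0.7,-1.1,2.1,6], [-3.19,-1.86,0.51,-0.7,-1.1,2.1,6], [-3.25,-1.75,0.55,-0.7,-1.1,2.1,6], [-3.30,-1.63,0.59,-0.7,-1.1,2.1,6], [-3.35,-1.52,0.63,-0.7,-1.1,2.1,6], [-3.39,-1.40,0.68,-0.7,-1.1,2.1,6],
[-3.43,-1.28,0.73,-0.7,-1.1,2.1,6], [-3.46,-1.17,0.78,-0.7,-1.1,2.1,6], [-3.49,-1.05,0.83,-0.7,-1.1,2.1,6], [-3.51,-0.93,0.88,-0.7,-1.1,2.1,6], [-3.52,-0.81,0.94,-0.7,-1.1,2.1,6], [-3.53,-0.69,1.00,-0.7,-1.1,2.1,6], 
[ 0.4805 -0.1409  0.1728] [0.4953 0.8343 0.1083 0.2163]
```

servo_tool --plan '[[[-2.27,-2.95,0.27,-0.7,-1.1,2.1,6],[-2.38,-2.87,0.27,-0.7,-1.1,2.1,6],[-2.48,-2.78,0.28,-0.7,-1.1,2.1,6],[-2.57,-2.69,0.3,-0.7,-1.1,2.1,6],[-2.67,-2.59,0.31,-0.7,-1.1,2.1,6],[-2.75,-2.5,0.33,-0.7,-1.1,2.1,6],[-2.84,-2.4,0.36,-0.7,-1.1,2.1,6],[-2.92,-2.3,0.38,-0.7,-1.1,2.1,6]]]'

```text
time: 0.95
tool_pos: [0.2687, 0.3341, 0.2102]
eef_rot: [0.262, 0.961, 0.039, 0.082]
ft_force: [-0.1, -0.3, 0.0]
gripper_width: 0.703
grasp_force: 0.0
```

servo_tool --plan '[[[-2.99,-2.19,0.41,-0.7,-1.1,2.1,6],[-3.07,-2.08,0.44,-0.7,-1.1,2.1,6],[-3.13,-1.97,0.47,-0.7,-1.1,2.1,6],[-3.19,-1.86,0.51,-0.7,-1.1,2.1,6],[-3.25,-1.75,0.55,-0.7,-1.1,2.1,6],[-3.3,-1.63,0.59,-0.7,-1.1,2.1,6],[-3.35,-1.52,0.63,-0.7,-1.1,2.1,6],[-3.39,-1.4,0.68,-0.7,-1.1,2.1,6]]]'

```text
time: 1.75
tool_pos: [0.3916, 0.063, 0.1907]
eef_rot: [0.397, 0.9, 0.078, 0.161]
ft_force: [0.9, 1.6, 0.1]
gripper_width: 0.698
grasp_force: 0.0
```

servo_tool --plan '[[[-3.43,-1.28,0.73,-0.7,-1.1,2.1,6],[-3.46,-1.17,0.78,-0.7,-1.1,2.1,6],[-3.49,-1.05,0.83,-0.7,-1.1,2.1,6],[-3.51,-0.93,0.88,-0.7,-1.1,2.1,6],[-3.52,-0.81,0.94,-0.7,-1.1,2.1,6],[-3.53,-0.69,1.0,-0.7,-1.1,2.1,6],[0,0,0,0,0,0,6]]]'

```text
time: 2.45
tool_pos: [0.4855, -0.1427, 0.1767]
eef_rot: [0.492, 0.836, 0.104, 0.218]
ft_force: [-1.0, 0.1, 1.0]
gripper_width: 0.704
grasp_force: 0.0
```

```bash
python3 - <<'E'
from h import *
c=snap('wrist','w1.png');s=observe()
print(s['tool_pos'],s['eef_rot'],s['time'],c['xyz']); print(proj('w1.png',G), proj('w1.png',G+.007*N))
E
```

```text
[ 0.4843 -0.1406  0.1761] [0.4919 0.8368 0.1041 0.2168] 2.5 [ 0.3844 -0.0652  0.2812]
[310.4807 243.3401] [310.253  246.8591]
```

View pics/w1.png

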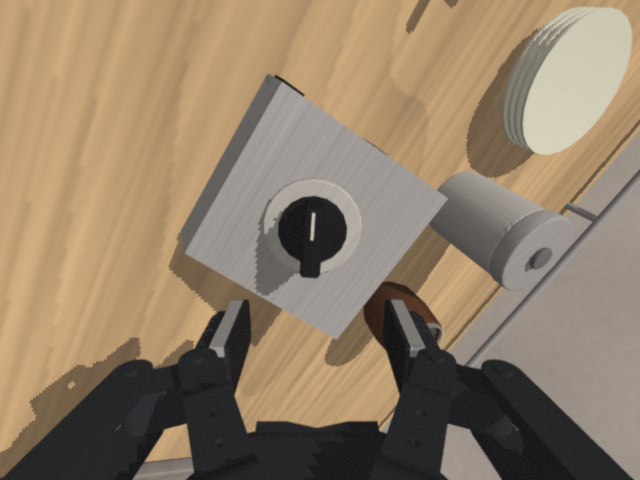

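The wrist view shows the knob centred at about (312,235). The bar runs from about (314,207) to (310,275) and the white line from (314,213) to (312,240). The bar is nearly along tool x, so I'll cast these points onto the knob-top plane.

```bash
python3 - <<'E'
from h import *
f='w1.png'; im=cv2.imread('pics/'+f)
def onplane(u,v,h):
    p,d=ray(f,u,v); c=G-.037*N+h*N
    x=p+d*((c-p)@N)/(d@N); l=R.from_euler('z',-BY).apply(x-c); return np.array([l[0]/np.cos(TI),l[1]])*1000
g=im[195:255,285:345].min(2); n,lab,st,ce=cv2.connectedComponentsWithStats(((g>110)&True).astype('uint8'))
for i in range(1,n):
  if 15<st[i,4]<300:
    ys,xs=np.where(lab==i);pts=np.c_[xs+285,ys+195].astype(np.float32)
    vx,vy,x0,y0=cv2.fitLine(pts,cv2.DIST_L2,0,.01,.01).ravel();print(st[i],x0,y0,vx,vy)
    a=onplane(x0-10*vx,y0-10*vy,.044);b=onplane(x0+10*vx,y0+10*vy,.044);print('ptr pts',a,b,onplane(x0,y0,.044))
    d=a if True else 0
    q=(b-a) if np.linalg.norm(b)>np.linalg.norm(a) else (a-b)
    print('theta',np.arctan2(q[1],-q[0]))
# base disc: light ring
hsv=cv2.cvtColor(im,cv2.COLOR_BGR2HSV)
print(im[185,310],im[215,270],im[150,310],im[258,350])
dk=((im.max(2)<60)*255).astype('uint8');dk[:190]=0;dk[285:]=0;dk[:,:275]=0;dk[:,:]=dk;dk[:,352:]=0
ys,xs=np.where(dk>0);print('dark',xs.min(),xs.max(),ys.min(),ys.max())
for y in range(250,280,5):
    r=np.where(dk[y])[0]; print(y,r.min() if r.size else None,r.max() if r.size else None)
for c,h in (((313,229.5),.014),((314,223),.008)): print(c,onplane(*c,h))
for u,v in((302,276),(319,276)): print(onplane(u,v,.044))
for lbl,uv in (('BL',(445,199)),('BR',(335,338)),('FR',(187,252)),('FL',(279,82))): print(lbl,onplane(*uv,0))
E
```

```text
[25 18  5 28 93] 312.26883 226.43011 0.06731502 -0.99773175
ptr pts [-3.2052  6.5859] [-9.7972 18.3627] [-6.5332 12.5316]
theta 1.060497235116241
[51 47  9 13 55] 341.63635 250.18182 0.44156536 -0.8972291
ptr pts [19.8048  2.5429] [17.5048 16.2034] [18.6443  9.4348]
theta 1.4039889563402688
[160 168 174] [156 163 169] [153 156 162] [148 152 158]
dark 278 345 197 276
250 286 338
255 291 332
260 299 323
265 300 319
270 300 318
275 301 318
(313, 229.5) [-0.3479  3.061 ]
(314, 223) [-1.5703  6.1654]
[  6.7372 -20.7958]
[ 16.4002 -14.4483]
BL [72.3143 74.4768]
BR [ 71.8852 -73.311 ]
FR [-72.3137 -71.8117]
FL [-75.0286  75.0613]
```

```bash
sed -i 's/-.1436,.1022/-.1430,.1022/' h.py; python3 - <<'E'
from h import *
rows(G-N*.017,facequat(BY,1.05,TI),8,5)
E
```

```text
[0.04,-0.04,1.23,-0.0,0.0,0.4,5], [0.04,-0.04,1.23,-0.0,0.0,0.4,5], [0.04,-0.05,1.23,-0.0,0.0,0.4,5], [0.04,-0.05,1.23,-0.0,0.0,0.4,5], [0.03,-0.05,1.23,-0.0,0.0,0.4,5], [0.03,-0.05,1.23,-0.0,0.0,0.4,5], [0.03,-0.05,1.23,-0.0,0.0,0.4,5], [0.03,-0.05,1.23,-0.0,0.0,0.4,5],
```

servo_tool --plan '[[[0.04,-0.04,1.23,0,0,0.4,5],[0.04,-0.04,1.23,0,0,0.4,5],[0.04,-0.05,1.23,0,0,0.4,5],[0.04,-0.05,1.23,0,0,0.4,5],[0.03,-0.05,1.23,0,0,0.4,5],[0.03,-0.05,1.23,0,0,0.4,5],[0,0,0,0,0,0,5]]]'

```text
time: 3.2
tool_pos: [0.5141, -0.1393, 0.1077]
eef_rot: [0.508, 0.828, 0.109, 0.213]
ft_force: [-0.6, 0.7, -0.9]
gripper_width: 0.588
grasp_force: 0.0
```

```bash
python3 - <<'E'
from h import *
rows(G-N*.017,facequat(BY,1.05,TI),2,5)
s=observe();print(s['ft_force'],(s['tool_pos']-G)@N)
E
```

```text
[-0.18,-0.04,1.19,-0.2,-0.0,0.6,5], [-0.18,-0.04,1.19,-0.2,-0.0,0.6,5], 
[-0.6439  0.7364 -0.9364] 0.006782903211070357
```

servo_tool --plan '[[[-0.18,-0.04,0.8,-0.2,0,0.6,5],[-0.18,-0.04,0.8,-0.2,0,0.6,5],[0,0,0.8,0,0,0,5],[0,0,0,0,0,0,5]]]'

```text
time: 3.6
tool_pos: [0.5273, -0.1455, 0.0879]
eef_rot: [0.516, 0.821, 0.114, 0.215]
ft_force: [-0.3, 0.6, 0.6]
gripper_width: 0.586
grasp_force: 0.0
```

```bash
python3 - <<'E'
from h import *
rows(G-N*.017,facequat(BY,1.05,TI),1,5)
s=observe();print(s['ft_force'],(s['tool_pos']-G)@N)
E
```

```text
[0.24,-0.05,-0.01,0.1,0.1,-0.0,5], 
[-0.2799  0.616   0.565 ] -0.017103353464673083
```

servo_tool --plan '[[[0.1,-0.05,0,0,0,0,0],[0,0,0,0,0,0,0],[0,0,0,0,0,0,0],[0,0,0,0,0,0,0],[0,0,0,0,0,0,0],[0,0,0,0,0,0,0]]]'

```text
time: 4.2
tool_pos: [0.5264, -0.1452, 0.0887]
eef_rot: [0.516, 0.821, 0.114, 0.216]
ft_force: [-5.3, -0.6, 5.1]
gripper_width: 0.149
grasp_force: 59.7
```

```bash
python3 - <<'E'
from h import *
s=observe();print(s['ft_force'],s['wrist_torque'],(s['tool_pos']-G)@N,s['gripper_width']*85.4, s['joint_positions'])
E
```

```text
[-5.3365 -0.6198  5.0707] [-0.098   0.9938 -0.0602] -0.01596548436324484 12.719198528045347 [-0.4907  0.0167 -0.7812  0.3167  0.1917  0.6762]
```

servo_tool --plan '[[[0,0,0,0,0,-6,0],[0,0,0,0,0,-6,0],[0,0,0,0,0,-6,0],[0,0,0,0,0,-6,0],[0,0,0,0,0,-6,0],[0,0,0,0,0,-6,0],[0,0,0,0,0,-6,0],[0,0,0,0,0,-6,0]]]'

```text
time: 5.0
tool_pos: [0.5276, -0.1436, 0.0893]
eef_rot: [0.134, 0.96, 0.018, 0.244]
ft_force: [-2.4, 5.1, 6.0]
gripper_width: 0.153
grasp_force: 59.5
```

servo_tool --plan '[[[0,0,0,0,0,-4,0],[0,0,0,0,0,-2,0],[0,0,0,0,0,0,0]]]'

```text
time: 5.3
tool_pos: [0.5276, -0.1433, 0.0892]
eef_rot: [0.086, 0.966, 0.006, 0.245]
ft_force: [-2.2, 4.5, 4.8]
gripper_width: 0.148
grasp_force: 59.5
```

```bash
python3 - <<'E'
from h import *
s=observe();print(s['ft_force'],s['wrist_torque'],R.from_quat(s['eef_rot']).inv().apply(s['wrist_torque']),(s['tool_pos']-G)@N,s['gripper_width']*85.4)
print(np.degrees((R.from_quat(s['eef_rot']).inv()*facequat(BY,0,TI)).as_rotvec()))
E
```

```text
[-2.2301  4.4653  4.779 ] [0.8005 0.4503 0.4222] [-0.8164  0.5961 -0.0057] -0.01595191613161689 12.65738115763374
[ 0.216   0.3511 -6.0696]
```

Still 6° to go and no stop felt yet. I'll continue in small steps and watch the twist moment.

servo_tool --plan '[[[0,0,0,0,0,-3,0],[0,0,0,0,0,-3,0],[0,0,0,0,0,-1,0],[0,0,0,0,0,0,0]]]'

```text
time: 5.7
tool_pos: [0.5276, -0.1431, 0.0893]
eef_rot: [0.027, 0.969, -0.008, 0.245]
ft_force: [-1.1, 5.2, 5.3]
gripper_width: 0.149
grasp_force: 59.9
```

```bash
cat > c.py <<'E'
from h import *
s=observe();print(s['ft_force'],R.from_quat(s['eef_rot']).inv().apply(s['wrist_torque']),(s['tool_pos']-G)@N,s['gripper_width']*85.4)
print(np.degrees((R.from_quat(s['eef_rot']).inv()*facequat(BY,0,TI)).as_rotvec()))
E
python3 c.py
```

```text
[-1.1266  5.1896  5.283 ] [-1.16    0.3712  0.6026] -0.015938359484940236 12.735248109082592
[0.2429 0.3724 0.7914]
```

servo_tool --plan '[[[0,0,0,0,0,-1.5,0],[0,0,0,0,0,-1.5,0],[0,0,0,0,0,0,0],[0,0,0,0,0,0,0]]]'

```text
time: 6.1
tool_pos: [0.5276, -0.1431, 0.0893]
eef_rot: [0.004, 0.97, -0.014, 0.245]
ft_force: [-1.7, 6.6, 6.3]
gripper_width: 0.153
grasp_force: 76.0
```

```bash
python3 c.py
```

```text
[-1.7219  6.574   6.3242] [-1.2553  0.2772  1.7948] -0.01590369037223324 13.100554542134232
[0.2554 0.3741 3.5304]
```

servo_tool --plan '[[[0,0,0,0,0,0,4],[0,0,0,0,0,0,4],[0,0,0,0,0,0,4],[0,0,-1.5,0,0,0,4],[0,0,-2.5,0,0,0,4],[0,0,-3,0,0,0,4],[0,0,-3,0,0,0,4],[0,0,0,0,0,0,4]]]'

```text
time: 6.9
tool_pos: [0.4811, -0.1429, 0.1809]
eef_rot: [0.002, 0.969, -0.019, 0.246]
ft_force: [1.0, 0.1, 0.3]
gripper_width: 0.47
grasp_force: 0.0
```

```bash
python3 - <<'E'
from h import *
snap('wrist','w2.png');f='w2.png'; im=cv2.imread('pics/'+f)
cu,cv_=map(int,proj(f,G));print(cu,cv_)
g=im[cv_-40:cv_+40,cu-30:cu+30].min(2); n,lab,st,ce=cv2.connectedComponentsWithStats((g>110).astype('uint8'))
def onplane(u,v,h):
    p,d=ray(f,u,v); c=G-.037*N+h*N
    x=p+d*((c-p)@N)/(d@N); l=R.from_euler('z',-BY).apply(x-c); return np.array([l[0]/np.cos(TI),l[1]])*1000
for i in range(1,n):
  if 15<st[i,4]<300:
    ys,xs=np.where(lab==i);vx,vy,x0,y0=cv2.fitLine(np.c_[xs+cu-30,ys+cv_-40].astype(np.float32),cv2.DIST_L2,0,.01,.01).ravel()
    a=onplane(x0-10*vx,y0-10*vy,.044);b=onplane(x0+10*vx,y0+10*vy,.044)
    q=(b-a) if np.linalg.norm(b)>np.linalg.norm(a) else (a-b);print(st[i],a,b,'theta',np.arctan2(q[1],-q[0]))
s=observe();print(s['tool_pos'],s['eef_rot'],s['ft_force'],s['joint_positions'])
E
```

```text
321 240
[49  0 11 11 56] [-33.398    9.1955] [-25.0589  19.523 ] theta -0.8915139058249985
[31 13  5 27 89] [-6.1782  0.5758] [-20.0002   0.6861] theta 0.007975185248487428
[ 0.4807 -0.1425  0.179 ] [ 0.0023  0.9692 -0.0189  0.2454] [ 0.6265 -0.5126  0.3546] [-0.5438 -0.2048 -0.7447  0.5792  0.2154 -0.4893]
```

View pics/w2.png

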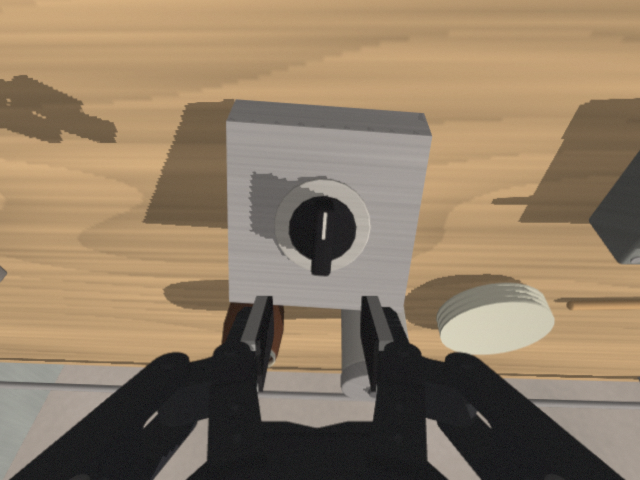

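The knob pointer runs from (325,212) to (323,240) in line with straight down the slope (theta ≈ 0.01), so it is off. Next is the button.

```bash
cat >> h.py <<'E'
CY=np.radians(.8);B=np.array([.5235,.2477,.0760])
C0=np.array([.5242,.2053,0])
def cut(x,y,z): return C0+R.from_euler('z',CY).apply([x,y,z])
E
python3 - <<'E'
from h import *
rows(B+[0,0,.12],facequat(CY,0,0),14,0)
print(cut(0,.042,.076),cut(.032,-.038,.109))
E
```

```text
[-0.34,2.79,-0.07,-0.2,2.0,-0.1,0], [-0.34,2.79,-0.07,-0.2,2.0,-0.1,0], [-0.34,2.78,-0.07,-0.2,2.0,-0.1,0], [-0.34,2.78,-0.08,-0.2,2.0,-0.1,0], [-0.34,2.78,-0.08,-0.2,2.0,-0.1,0], [-0.34,2.78,-0.09,-0.2,2.0,-0.1,0], [-0.35,2.78,-0.09,-0.2,2.0,-0.1,0], [-0.35,2.78,-0.09,-0.2,2.0,-0.1,0],
[-0.35,2.78,-0.10,-0.2,2.0,-0.1,0], [-0.35,2.78,-0.10,-0.2,2.0,-0.1,0], [-0.35,2.78,-0.11,-0.2,2.0,-0.1,0], [-0.35,2.78,-0.11,-0.2,2.0,-0.1,0], [-0.35,2.78,-0.11,-0.2,2.0,-0.1,0], [-0.35,2.78,-0.12,-0.2,2.0,-0.1,0], 
[0.5236 0.2473 0.076 ] [0.5567 0.1678 0.109 ]
```

servo_tool --plan '[[[-0.34,2.79,-0.07,-0.2,2,-0.1,0],[-0.34,2.79,-0.07,-0.2,2,-0.1,0],[-0.34,2.78,-0.07,-0.2,2,-0.1,0],[-0.34,2.78,-0.08,-0.2,2,-0.1,0],[-0.34,2.78,-0.08,-0.2,2,-0.1,0],[-0.34,2.78,-0.09,-0.2,2,-0.1,0],[-0.35,2.78,-0.09,-0.2,2,-0.1,0],[-0.35,2.78,-0.09,-0.2,2,-0.1,0]]]'

```text
time: 7.75
tool_pos: [0.503, 0.0827, 0.1853]
eef_rot: [-0.006, 0.995, -0.005, 0.104]
ft_force: [-0.6, -0.3, -0.3]
gripper_width: 0.002
grasp_force: 0.0
```

servo_tool --plan '[[[-0.35,2.78,-0.1,-0.2,2,-0.1,0],[-0.35,2.78,-0.1,-0.2,2,-0.1,0],[-0.35,2.78,-0.11,-0.2,2,-0.1,0],[-0.35,2.78,-0.11,-0.2,2,-0.1,0],[-0.35,2.78,-0.11,-0.2,2,-0.1,0],[-0.35,2.78,-0.12,-0.2,2,-0.1,0],[0,0,0,0,0,0,0],[0,0,0,0,0,0,0]]]'

```text
time: 8.55
tool_pos: [0.5206, 0.2487, 0.1935]
eef_rot: [-0.012, 1.0, 0.003, -0.0]
ft_force: [0.1, -1.3, 0.1]
gripper_width: -0.002
grasp_force: 0.0
```

```bash
python3 - <<'E'
from h import *
rows(B+[0,0,.02],facequat(CY,0,0),7,0);s=observe();print(s['ft_force'])
E
```

```text
[-0.04,-0.02,1.39,0.1,-0.0,0.1,0], [-0.04,-0.02,1.39,0.1,-0.0,0.1,0], [-0.04,-0.02,1.39,0.1,-0.0,0.1,0], [-0.04,-0.02,1.39,0.1,-0.0,0.1,0], [-0.04,-0.02,1.39,0.1,-0.0,0.1,0], [-0.04,-0.02,1.39,0.1,-0.0,0.1,0], [-0.04,-0.02,1.39,0.1,-0.0,0.1,0], 
[ 0.1197 -1.2539  0.0741]
```

servo_tool --plan '[[[-0.04,-0.02,1.4,0.1,0,0.1,0],[-0.04,-0.02,1.4,0.1,0,0.1,0],[-0.04,-0.02,1.4,0.1,0,0.1,0],[-0.04,-0.02,1.4,0.1,0,0.1,0],[-0.04,-0.02,1.4,0.1,0,0.1,0],[-0.04,-0.02,1.4,0.1,0,0.1,0],[-0.04,-0.02,1.4,0.1,0,0.1,0],[0,0,0,0,0,0,0]]]'

```text
time: 9.35
tool_pos: [0.5222, 0.2468, 0.0949]
eef_rot: [-0.005, 1.0, -0.003, -0.001]
ft_force: [-1.2, -0.5, -0.4]
gripper_width: 0.004
grasp_force: 0.0
```

servo_tool --plan '[[[0,0,0.7,0,0,0,0],[0,0,0.7,0,0,0,0],[0,0,0.4,0,0,0,0],[0,0,0.3,0,0,0,0],[0,0,0,0,0,0,0]]]'

```text
time: 9.85
tool_pos: [0.5241, 0.2473, 0.0764]
eef_rot: [-0.005, 1.0, -0.002, 0.001]
ft_force: [-0.2, 0.0, 0.3]
gripper_width: 0.004
grasp_force: 0.0
```

servo_tool --plan '[[[0,0,0.3,0,0,0,0],[0,0,0.3,0,0,0,0],[0,0,0.2,0,0,0,0],[0,0,0.1,0,0,0,0],[0,0,0,0,0,0,0],[0,0,0,0,0,0,0]]]'

```text
time: 10.45
tool_pos: [0.5245, 0.2475, 0.0681]
eef_rot: [-0.005, 1.0, -0.002, 0.002]
ft_force: [-0.5, 0.8, 5.2]
gripper_width: -0.002
grasp_force: 2.4
```

servo_tool --plan '[[[0,0,0.1,0,0,0,0],[0,0,0.1,0,0,0,0],[0,0,0,0,0,0,0],[0,0,0,0,0,0,0],[0,0,0,0,0,0,0],[0,0,0,0,0,0,0],[0,0,0,0,0,0,0],[0,0,0,0,0,0,0]]]'

```text
time: 11.25
tool_pos: [0.5246, 0.2475, 0.0679]
eef_rot: [-0.005, 1.0, -0.002, 0.002]
ft_force: [-4.0, -1.4, 14.6]
gripper_width: -0.003
grasp_force: 7.7
```

```bash
python3 - <<'E'
from h import *
snap('side','s2.png');snap('top','t2.png')
a=cv2.imread('pics/s2.png')[130:280,160:360];b=cv2.imread('pics/t2.png')[230:380,140:340]
cv2.imwrite('pics/c2.png',cv2.resize(np.hstack([a,b]),(800,300),interpolation=cv2.INTER_CUBIC))
for f in('s2.png','t2.png'): print(f,proj(f,cut(-.022,-.038,.093)),proj(f,cut(.032,-.038,.109)))
E
```

```text
s2.png [224.2221 201.9574] [253.7998 188.6416]
t2.png [228.9194 310.5948] [228.3158 277.008 ]
```

View pics/c2.png

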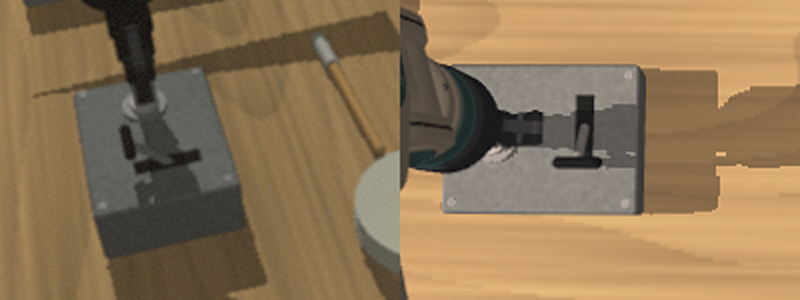

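The lever has fallen: the bar is at top (228.5,311) and side (223,201), matching the predicted positions, with the button fully down. I'll release it, back off, and go to the front of the bar.

```bash
cat >> h.py <<'E'
def push(al,off=.016,prot=.008):
    t=np.radians(33)*al/.95; n=np.array([np.cos(t),0,np.sin(t)]);z=np.array([np.sin(t),0,-np.cos(t)])
    b=np.array([.020,-.038,.048])+.062*np.array([-np.sin(al-.2),0,np.cos(al-.2)])
    return cut(*(b-n*off+z*prot)),facequat(CY,0,t)
E
python3 - <<'E'
from h import *
s=observe(); 
s1={'tool_pos':s['tool_pos']+[0,0,.062],'eef_rot':s['eef_rot']}
p,r=push(.95,.036); print(p,push(.95),push(.03))
p1=p+np.array([-.01,0,.05])
rows(p1,r,7,0,s1)
E
```

```text
[0.4766 0.1666 0.067 ] (array([0.4934, 0.1669, 0.0779]), Rotation.from_matrix(array([[-0.8386, -0.014 ,  0.5446],
                            [-0.0117,  0.9999,  0.0076],
                            [-0.5446,  0.    , -0.8387]]))) (array([0.5394, 0.1675, 0.1008]), Rotation.from_matrix(array([[-0.9997, -0.014 ,  0.0182],
                            [-0.014 ,  0.9999,  0.0003],
                            [-0.0182,  0.    , -0.9998]])))
[0.84,-1.15,0.18,-0.0,-4.7,-0.0,0], [0.85,-1.15,0.11,-0.0,-4.7,-0.0,0], [0.86,-1.15,0.04,-0.0,-4.7,-0.0,0], [0.86,-1.15,-0.03,-0.0,-4.7,-0.0,0], [0.86,-1.14,-0.10,-0.0,-4.7,-0.0,0], [0.85,-1.14,-0.17,-0.0,-4.7,-0.0,0], [0.83,-1.14,-0.24,-0.0,-4.7,-0.0,0],
```

servo_tool --plan '[[[0,0,-0.4,0,0,0,0],[0,0,-1,0,0,0,0],[0,0,-1.5,0,0,0,0],[0,0,-2,0,0,0,0],[0,0,-1.5,0,0,0,0],[0,0,0,0,0,0,0]]]'

```text
time: 11.95
tool_pos: [0.5255, 0.248, 0.1317]
eef_rot: [-0.005, 1.0, -0.001, 0.003]
ft_force: [0.8, -0.4, -0.8]
gripper_width: 0.007
grasp_force: 0.0
```

servo_tool --plan '[[[0.84,-1.15,0.18,0,-4.7,0,0],[0.85,-1.15,0.11,0,-4.7,0,0],[0.86,-1.15,0.04,0,-4.7,0,0],[0.86,-1.15,-0.03,0,-4.7,0,0],[0.86,-1.14,-0.1,0,-4.7,0,0],[0.85,-1.14,-0.17,0,-4.7,0,0],[0.83,-1.14,-0.24,0,-4.7,0,0],[0,0,0,0,0,0,0]]]'

```text
time: 12.75
tool_pos: [0.4567, 0.1637, 0.1099]
eef_rot: [-0.006, 0.96, -0.002, 0.278]
ft_force: [-0.9, 0.5, -1.2]
gripper_width: -0.001
grasp_force: 0.0
```

```bash
python3 - <<'E'
from h import *
p,r=push(.95); rows(p+[-.022,0,.001],r,5,0)
E
```

```text
[0.08,0.07,0.68,-0.1,-0.1,0.0,0], [0.08,0.06,0.68,-0.1,-0.1,0.0,0], [0.09,0.06,0.68,-0.1,-0.1,0.0,0], [0.09,0.06,0.68,-0.1,-0.1,0.0,0], [0.09,0.06,0.68,-0.1,-0.1,0.0,0],
```

servo_tool --plan '[[[0.08,0.07,0.68,-0.1,-0.1,0,0],[0.08,0.06,0.68,-0.1,-0.1,0,0],[0.09,0.06,0.68,-0.1,-0.1,0,0],[0.09,0.06,0.68,-0.1,-0.1,0,0],[0.09,0.06,0.68,-0.1,-0.1,0,0],[0,0,0,0,0,0,0]]]'

```text
time: 13.35
tool_pos: [0.4807, 0.1698, 0.0849]
eef_rot: [-0.007, 0.958, 0.003, 0.287]
ft_force: [0.1, 0.5, -0.2]
gripper_width: -0.005
grasp_force: 0.0
```

```bash
python3 - <<'E'
from h import *
s=observe();print(s['tool_pos'],s['ft_force']);p,r=push(.95); rows(p,r,3,0)
for a in np.linspace(.95,-.05,11)[:-1]:
    s={'tool_pos':p,'eef_rot':r.as_quat()};p,r=push(a-.1); rows(p,r,1,0,s)
E
```

```text
[0.4807 0.1698 0.0849] [ 0.0628  0.4761 -0.168 ]
[-0.22,-0.11,0.43,0.1,0.1,-0.0,0], [-0.23,-0.11,0.43,0.1,0.1,-0.0,0], [-0.23,-0.11,0.43,0.1,0.1,-0.0,0], 
[-0.57,-0.00,-0.18,0.0,3.5,0.0,0], 
[-0.57,0.00,-0.15,0.0,3.5,0.0,0], 
[-0.57,-0.00,-0.13,-0.0,3.5,0.0,0], 
[-0.57,-0.00,-0.10,0.0,3.5,0.0,0], 
[-0.57,0.00,-0.08,0.0,3.5,-0.0,0], 
[-0.57,0.00,-0.05,-0.0,3.5,-0.0,0], 
[-0.57,0.00,-0.03,0.0,3.5,0.0,0], 
[-0.57,0.00,-0.00,0.0,3.5,0.0,0], 
[-0.56,-0.00,0.02,0.0,3.5,0.0,0], 
[-0.56,-0.00,0.04,0.0,3.5,0.0,0],
```

servo_tool --plan '[[[0,-0.11,0.6,0.1,0.1,0,0],[-0.22,-0.11,0.4,0.1,0.1,0,0],[-0.23,-0.11,0.2,0.1,0.1,0,0],[-0.23,0,0.1,0,0,0,0],[0,0,0,0,0,0,0]]]'

```text
time: 13.85
tool_pos: [0.4944, 0.1669, 0.0797]
eef_rot: [-0.006, 0.958, 0.001, 0.287]
ft_force: [-0.8, -0.2, 0.8]
gripper_width: 0.002
grasp_force: 0.1
```

```bash
python3 - <<'E'
from h import *
s=observe();print(s['tool_pos'],s['ft_force']);p,r=push(.95); rows(p,r,1,0)
E
```

```text
[0.4944 0.1669 0.0797] [-0.8141 -0.1633  0.7748]
[0.18,0.00,0.09,-0.1,0.3,-0.1,0],
```

servo_tool --plan '[[[-0.57,0,-0.18,0,3.5,0,0],[-0.57,0,-0.15,0,3.5,0,0],[-0.57,0,-0.13,0,3.5,0,0],[-0.57,0,-0.1,0,3.5,0,0],[0,0,0,0,0,0,0]]]'

```text
time: 14.35
tool_pos: [0.5156, 0.1677, 0.0977]
eef_rot: [-0.005, 0.985, 0.001, 0.17]
ft_force: [0.8, -0.3, 0.8]
gripper_width: 0.001
grasp_force: 0.0
```

```bash
python3 - <<'E'
from h import *
snap('side','s3.png');snap('top','t3.png')
a=cv2.imread('pics/s3.png')[130:280,160:360];b=cv2.imread('pics/t3.png')[230:380,140:340]
cv2.imwrite('pics/c3.png',cv2.resize(np.hstack([a,b]),(800,300),interpolation=cv2.INTER_CUBIC))
s=observe();print(s['tool_pos'],s['ft_force'])
for i in range(0,10): print(i,push(.95-.1*i)[0])
p,r=push(.55);rows(p,r,1,0)
E
```

```text
[0.5112 0.167  0.0948] [-1.1637 -0.1153 -0.9376]
0 [0.4934 0.1669 0.0779]
1 [0.4972 0.1669 0.0825]
2 [0.5015 0.167  0.0866]
3 [0.5061 0.167  0.0903]
4 [0.511  0.1671 0.0934]
5 [0.5161 0.1672 0.0961]
6 [0.5215 0.1673 0.0981]
7 [0.527  0.1673 0.0996]
8 [0.5326 0.1674 0.1005]
9 [0.5382 0.1675 0.1008]
[0.07,0.01,0.12,-0.1,0.2,-0.1,0],
```

View pics/c3.png

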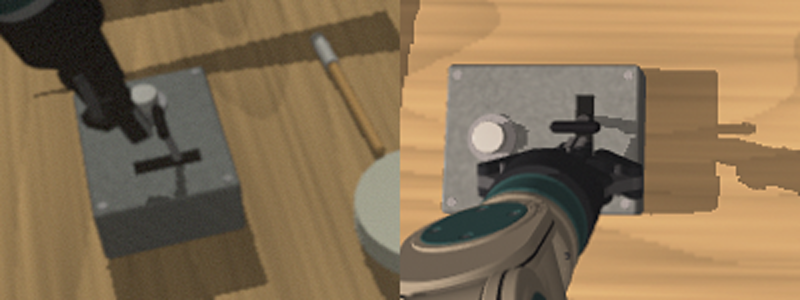

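The bar is now at top (228,293.5), about halfway up and resting against the fingers. I'll continue the lift.

servo_tool --plan '[[[-0.57,0,-0.08,0,3.5,0,0],[-0.57,0,-0.05,0,3.5,0,0],[-0.57,0,-0.03,0,3.5,0,0],[-0.57,0,0,0,3.5,0,0],[-0.56,0,0.02,0,3.5,0,0],[-0.3,0,0,0,0,0,0],[0,0,0,0,0,0,0]]]'

```text
time: 15.15
tool_pos: [0.54, 0.1673, 0.101]
eef_rot: [-0.006, 1.0, -0.001, 0.015]
ft_force: [0.3, -1.2, 0.3]
gripper_width: -0.0
grasp_force: 0.0
```

```bash
python3 - <<'E'
from h import *
f='t4.png';c=snap('top',f);im=cv2.imread('pics/'+f);s=observe();print(s['tool_pos'],s['ft_force'])
print('up',proj(f,cut(.032,-.038,.109)),'a.2',proj(f,cut(.02,-.038,.11)))
m=im.max(2)<45;print([(y,int(m[y,216:242].sum())) for y in range(268,300)])
E
```

```text
[0.5397 0.1673 0.1012] [ 0.3448 -0.7795  0.1098]
up [228.3158 277.008 ] a.2 [227.9941 284.2371]
[(268, 7), (269, 6), (270, 7), (271, 8), (272, 8), (273, 8), (274, 8), (275, 9), (276, 10), (277, 9), (278, 10), (279, 9), (280, 10), (281, 10), (282, 10), (283, 11), (284, 11), (285, 12), (286, 12), (287, 12), (288, 12), (289, 13), (290, 19), (291, 20), (292, 17), (293, 12), (294, 8), (295, 6), (296, 7), (297, 6), (298, 6), (299, 7)]
```

```bash
python3 - <<'E'
from h import *
snap('side','s4.png')
a=cv2.imread('pics/s4.png')[130:280,160:360];b=cv2.imread('pics/t4.png')[230:380,140:340]
cv2.imwrite('pics/c4.png',cv2.resize(np.hstack([a,b]),(800,300),interpolation=cv2.INTER_CUBIC))
E
```

```text
(no output)
```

View pics/c4.png

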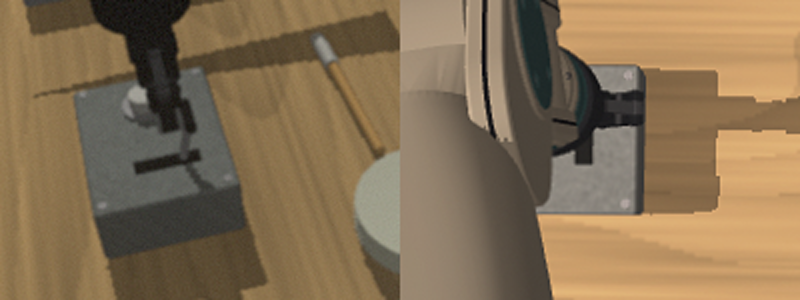

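In the side view the bar is at (254,188.5), matching its predicted up position. I'll back straight off to the front, then up and away.

servo_tool --plan '[[[1,0,0,0,0,0,0],[2,0,0,0,0,0,0],[3,0,-1,0,0,0,0],[3,0,-3,0,0,0,0],[3,0,-3,0,0,0,0],[2,2,-3,0,0,0,0],[0,4,0,0,0,0,0],[0,4,0,0,0,0,0]]]'

```text
time: 16.05
tool_pos: [0.3959, 0.2665, 0.1995]
eef_rot: [-0.006, 1.0, 0.0, 0.017]
ft_force: [0.7, 0.7, 0.8]
gripper_width: -0.005
grasp_force: 0.0
```

servo_tool --plan '[[[0,4,0,0,0,0,0],[0,4,0,0,0,0,0],[0,4,0,0,0,0,0],[0,0,0,0,0,0,0],[0,0,0,0,0,0,0],[0,0,0,0,0,0,0]]]'

```text
time: 16.65
tool_pos: [0.3946, 0.3844, 0.1973]
eef_rot: [-0.006, 1.0, -0.001, 0.015]
ft_force: [0.1, 0.1, 0.4]
gripper_width: -0.002
grasp_force: 0.0
```

```bash
python3 - <<'E'
from h import *
snap('side','s5.png');snap('top','t5.png')
a=cv2.imread('pics/s5.png');b=cv2.imread('pics/t5.png')
cv2.imwrite('pics/c5.png',np.hstack([a[130:450,150:500],b[130:450,120:490]]))
s=observe();print(s['tool_pos'],s['ft_force'],s['qd'])
for x,y in (('side0','s5'),('top0','t5')):
    d=cv2.absdiff(cv2.imread(f'pics/{x}.png'),cv2.imread(f'pics/{y}.png')).max(2)>40
    print(x,[(int(r[0]),int(r[1]),int(r[2]),int(r[3]),int(r[4])) for r in cv2.connectedComponentsWithStats(d.astype('uint8'))[2][1:] if r[4]>15])
E
```

```text
[0.3952 0.3843 0.1976] [ 0.3086 -0.1463 -0.2329] [-0.0046  0.0023  0.0082  0.0001 -0.      0.0012]
side0 [(0, 0, 34, 56, 1018), (89, 0, 33, 6, 143), (90, 0, 58, 97, 2443), (15, 199, 82, 281, 13720), (175, 249, 91, 231, 10708), (257, 340, 12, 12, 68), (253, 345, 7, 7, 27), (250, 353, 8, 5, 17), (250, 357, 13, 13, 109), (239, 369, 6, 14, 31), (265, 401, 10, 9, 37), (279, 403, 13, 13, 78)]
top0 [(438, 290, 9, 5, 23), (428, 297, 5, 8, 19), (445, 296, 10, 11, 70), (402, 306, 20, 13, 113), (428, 309, 17, 9, 75), (238, 320, 402, 160, 22681), (0, 357, 83, 69, 3521), (205, 455, 287, 25, 3705)]
```

View pics/c5.png

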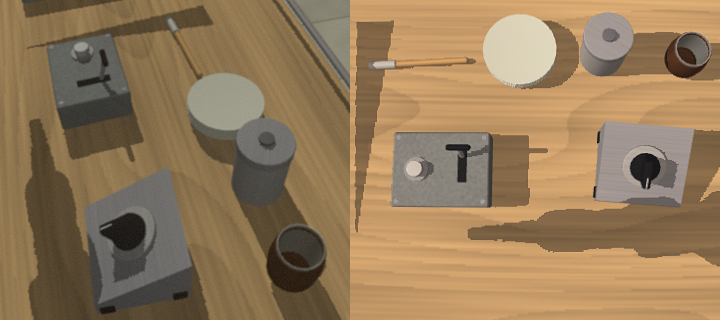

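The lever is up, with no difference from the start image on the cutout box. The button is out, the knob pointer faces straight down the slope, and the bystanders haven't moved, so I'm handing in.

```bash
python3 -c "
from workcell import *
print(sign_off())"
```

```text
the job is handed in; nothing more can be done
None
```

The job is handed in, though the hand-in returned no verdict. Final images show the heat knob at its off stop, the cut-out tested with the lever back up and the button out, and the row behind the boxes undisturbed.

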